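# Tuck the battery lid under its lip

### The job

The grey battery box on the workbench stands with its sprung lid open. Push the lid over with a fingertip until it lies flat on the box, then, keeping it pressed down, push it forward so that its free edge slides fully home beneath the retaining lip and the lid stays shut when you let go. Leave the box standing where it is, do not lift or tip it, and leave the other things on the bench alone.

Things in the scene. Friction and masses are not known exactly. Their poses are not given: they have to be found in the camera images.
- battery_box: Loose, heavy (2.0 to 2.9 kg) open-topped grey steel box with a black battery in it, 150 long (x) x 130 wide (y), side walls 58 high. Origin: centre of its underside, on the bench; +x points from the hinge side to the lip side, z up. Over its +x end hangs the retaining lip. Pushed with under about 8 N the box does not slide.
- lid (a joint): Fold angle of the lid, rad: 0 = flat on the box (a stop; upper face then 63 above the bench), 1.57 = upright; starts at 1.1 to 1.45. A spring and friction let it stand where it starts; folding takes up to about 0.2 N m; let go flat but untucked it springs up. Tucked and let go it rests up against the lip at about 0.02.
- lid_slide (a joint): How far lid and hinge are slid along the box's +x in the slotted hinge, m: 0 = fully back, 0.020 = fully home (a stop); starts at 0 to 0.002. Moves at any fold angle, drags with about 3.5 N, stays where left. Slid over 8 mm before it is flat, the lid's edge lands on top of the lip (push it back by the ridge). Fully home the edge is 12 mm beneath the lip.
- lid_hinge (a point): Middle of the lid's hinge axis (along the box's y), 61.5 above the bench; at slide 0 it lies 68 mm behind the box's centre (box x = -68); moves with the slide. Axes as the box's.
- lid_ridge (a point): Middle of the top of a straight ridge to push against, 6 high, 100 wide, across the lid's outer face (the upper face when flat, the face away from the lip when it stands), from 82 to 88 mm from the hinge axis. x axis along the lid from hinge to free edge, z out of the outer face.
- lid_edge (a point): Middle of the free edge of the lid, a flat aluminium plate 118 wide (y) and 3 thick, reaching from 4 to 115 mm from the hinge axis, which lies in its mid-plane. Axes as the ridge's.
- lip_edge (a point): Middle of the lip's inner lower edge, 55 mm ahead of the box's centre and 65.5 above the bench. The lip is a strip 3 thick and 130 wide that overhangs the box from its +x wall (inner face at x = 70) back to x = 55. At slide 0 the flat lid's edge stops 8 mm short of it. Axes as the box's.
- screw_jar: Bystander: glass screw jar with steel cap, 56 across, 75 high, beside the box. Origin: centre of its underside.
- screwdriver: Bystander: screwdriver with wooden handle, 170 long, lying beside the box. Origin: underside of its middle, x along it.
- wrench: Bystander: steel wrench, 150 long, lying beyond the lip side of the box. Origin: underside of its middle, x along it.
- tape_roll: Bystander: roll of tape, 70 across, 24 high. Origin: centre of its underside.
- mug: Bystander: white mug, 76 across, 85 high. Origin: centre of its underside.
- offcut: Bystander: wooden offcut 110 x 50 x 30. Origin: centre of its underside.
- paint_can: Bystander: can, 72 across, 85 high. Origin: centre of its underside.
There are look-alikes about, which are no part of the job. There is more than one size of the battery_box; the job needs the smaller.

How it is judged:
By the outcome, as a careful person would: the job done as asked, in the order asked, and still so for the second after the job is handed in, with the robot touching nothing.
It also fails if it takes over 38 s, if anything falls off the work surface, if the arm or the gripper's body presses on something with over 40 N, if the wrist force passes 120 N, or if a joint passes its speed limit or range.

### The arm

A 6-joint arm with a two-finger parallel gripper is mounted at the origin on the work surface. World frame = base frame: x ahead of the robot, y to its left, z up, the work surface at z = 0. Lengths are in mm, angles in rad, forces in N, time in s.
With the tool pointing down it reaches from about 350 to 775 mm from the base axis. Payload 7.3 kg.
Tool frame: the origin (TCP) lies on the centre line of the jaws, within the pads' length; the fingertips stand 11 mm ahead of it and the grasp point (between the pads) lies 8 mm behind it; z points along the fingers, y is the line along which they close (so a half turn about z gives the same grasp; the last joint's range is limited). The gripper opens to 92 mm and grips with 3 to 60 N. Pads are 19 mm wide; open, the fingers measure 130 mm over their backs; the gripper's body (75 mm by 190 mm) begins 47 mm behind the grasp point.
Start: joints at [-0.146, 0.342, 1.524, -0, 1.275, -0.146], TCP at [525.018, 0.02, 237.741] pointing down, gripper open.
Joint ranges: [-2.53, 2.53], [-0.77, 2.02], [0.04, 2.7], [-1, 4.14], [0.28, 2.66], [-3.11, 3.11]. Speed limits (rad/s): [2.57, 2.57, 3.14, 3.14, 3.14, 3.14].

### API

Orientations are given as [roll, pitch, yaw] about the fixed x, y, z axes, in that order (R = Rz(yaw) Ry(pitch) Rx(roll)).
In Python, from plant import bot gives the robot as it stands.
- The arm moves only by the tool step_arm, never from a script. Its argument "deltas" is a list of rows, each a list of 5 numbers: the opening, from 0 (shut) to 1 (fully open), then the shift along the tool's x, y, z each as a share of 0.5 m, from -1 to 1, then the turn about the tool's z as a share of pi/2 rad, from -1 to 1. In form: [[claw, x, y, z, turn], ...]. A call has 1 to 8 rows; each row shifts and turns the commanded pose from where the row before left it, along the tool's axes as they then stand; what a row does not reach is not made up. A row lasts 1/10 s, in which the tool goes at most 50 mm and 8.59 degrees, less where a joint would pass 70% of its speed; a pose out of reach is approached as far as the arm can. A call with a number of a shift or a turn outside -1 to 1 is refused whole. A call with a gripper value outside its range is refused whole. The fingers move at their own pace and stop on an object; the grip force is fixed at half the most. Time passes only in rows, so rows that do not move let the fingers close. It gives the time, the measured TCP pose, the force, the opening and the grip force at its end, in the units of the state.
- bot.get_obs(): the state, without advancing time (a new reading comes with each control period).
- bot.capture(name): name is "scene" or "side" or "wrist"; returns (picture, depth): 384x512x3 uint8, red, green, blue; 384x512 float32, mm along the optical axis (not along the pixel's ray), 0 where there is no reading.
- bot.camera_params(name): a dict with "fov_y" (degrees; the focal length in pixels is half the picture's height over the tangent of half this angle, whatever the lens; pixels are square), "cx", "cy" (the principal point, pixels), "rvec" (rotation vector, rad) and "tvec" (3), from world to camera coordinates, as OpenCV has them. Camera axes: x right, y down, z forward; pixel columns grow to the right and rows downward; lengths in mm; the calibration is good to about 2 mm. A picture is of the moment at which its call begins: read the wrist's pose just before it. camera_params takes no time and is no camera call; for the wrist camera it gives the pose at the moment of the call.
- bot.close_job(): hands the job in; it is judged then, once.
The state is a dict: "time": time; "joint_positions": joint angles; "dq": joint speeds; "tau": joint torques, N m; "tool_pos": TCP position; "tcp_rot": TCP orientation; "contact_force": force on the tool from outside, world axes, zero at the start; "moment": the same for the moment, N m; "grip_width": finger opening in mm; "finger_force": force on a finger pad.
Only numpy, scipy, OpenCV 4.12 (cv2) and the standard library are available. Lean on these libraries where they do the work, as an engineer would, in place of code of your own. Each camera call takes 0.05 s, during which the arm holds its last target. There are 200 camera calls.

## Working session

There is one attempt and no reset: what is moved stays moved. The work goes in short steps, Python scripts to look and compute and a tool call to move; the robot and the scene stay as the last step left them, time stands still between calls to the robot, and variables do not carry over. Pictures are saved under pics/ and viewed, at most 10 in all, crops included, and the job is handed in when it is done.

Besides the shell and the picture viewer there is one more tool, called after "Request:" as name(argument=value, ...), one argument or row to a line, values as JSON. step_arm: Moves the arm, as the interface text tells. Shift numbers are shares of 0.5 m and turn numbers shares of pi/2 rad, none past 1 either way. Its arguments: {"type":"object","properties":{"deltas":{"type":"array","items":{"type":"array","items":{"type":"number","minimum":-1,"maximum":1}}}},"required":["deltas"]}

```bash
mkdir -p pics; cat > h.py <<'E'
import numpy as np, cv2
from plant import bot
def K(n):
    p=bot.camera_params(n); f=192/np.tan(np.radians(p["fov_y"])/2)
    return f,p["cx"],p["cy"],cv2.Rodrigues(np.array(p["rvec"],float))[0],np.array(p["tvec"],float).ravel()
def cloud(n,d):
    f,cx,cy,R,t=K(n); v,u=np.mgrid[:384,:512]
    c=np.stack([(u-cx)/f*d,(v-cy)/f*d,d],-1)
    return (c-t)@R
E
python3 - <<'E'
from h import *
o=bot.get_obs(); print(o)
ims=[]
for n in("scene","side"):
    im,d=bot.capture(n); np.savez("pics/%s0.npz"%n,d=d,im=im,w=cloud(n,d))
    cv2.imwrite("pics/%s0.png"%n,cv2.resize(im[:,:,::-1],(768,576)))
    print(n,bot.camera_params(n))
E
```

```text
{'time': 0.0, 'joint_positions': array([-1.45994361e-01,  3.42719177e-01,  1.52504800e+00,  1.28559084e-05,
        1.27539473e+00, -1.45997180e-01]), 'dq': array([-6.44230917e-04,  2.10716393e-06, -1.40258348e-04, -1.00532809e-03,
       -1.02309693e-04, -4.52273789e-04]), 'tau': array([ 7.61924657e-04, -4.31245601e+01, -2.44219762e+01,  7.17750052e-02,
        5.59406646e-02, -1.04314388e-04]), 'tool_pos': array([5.24596764e+02, 8.83283980e-02, 2.37035981e+02]), 'tcp_rot': array([-3.14004188e+00, -2.40456109e-04,  1.57079521e+00]), 'contact_force': array([0.41744942, 0.6646272 , 0.23489059]), 'moment': array([-0.08333998, -0.00310791,  0.06762747]), 'finger_force': 0.0, 'grip_width': 91.51819121517387}
scene {'fov_y': 53.096293039427344, 'cx': 259.1002395887487, 'cy': 186.19236871365433, 'rvec': array([ 2.08494567,  1.58331317, -0.47331534]), 'tvec': array([-136.17557609, -364.62908297, 1488.5767052 ])}
side {'fov_y': 43.77487163984116, 'cx': 256.1512445284676, 'cy': 191.97730374389184, 'rvec': array([ 2.21967182, -0.44570563,  0.235199  ]), 'tvec': array([-501.74221796,  198.53468358, 1097.13266454])}
```

View pics/scene0.png

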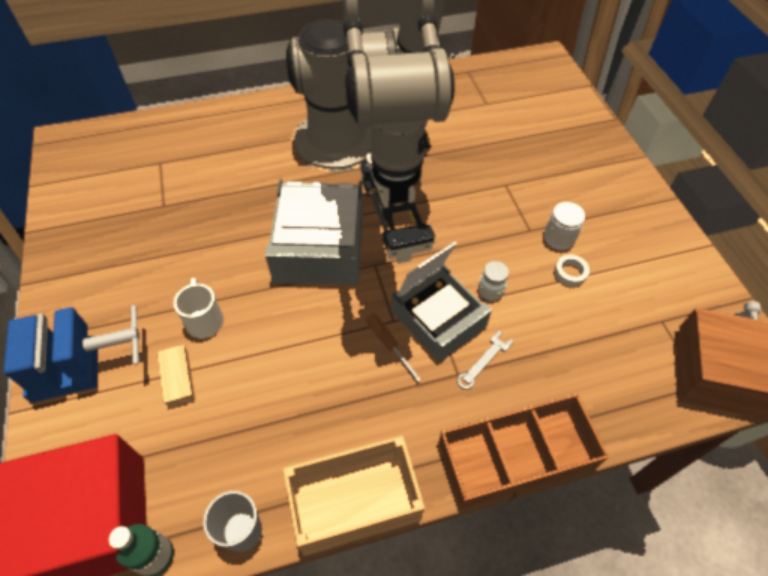

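View pics/side0.png

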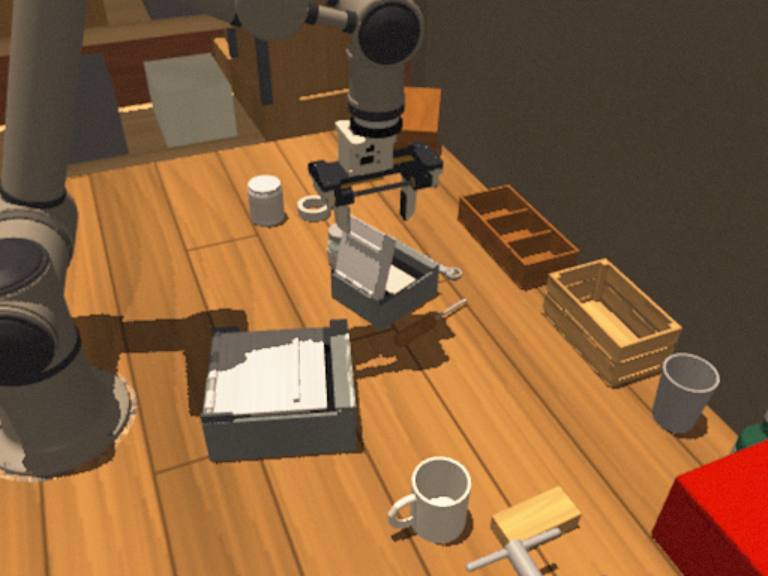

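The scene shows the small box with its open lid at about (440,310) of 768x576. The larger look-alike is at (315,235). The jar is at (493,280), the screwdriver at (395,345) and the wrench at (485,360).

```bash
python3 - <<'E'
from h import *
a=np.load("pics/scene0.npz"); b=np.load("pics/side0.npz")
A=cv2.resize(a["im"][155:245,245:345,::-1],None,fx=6,fy=6,interpolation=cv2.INTER_CUBIC)
B=cv2.resize(b["im"][135:225,205:325,::-1],None,fx=6,fy=6,interpolation=cv2.INTER_CUBIC)
cv2.imwrite("pics/A.png",A);cv2.imwrite("pics/B.png",B)
# top-down height map from both clouds
H=np.zeros((150,150),np.float32)
w=np.vstack([x["w"][x["d"]>0] for x in(a,b)])
c=a["w"][210,290]; print(c)
m=(abs(w[:,0]-c[0])<140)&(abs(w[:,1]-c[1])<140)&(w[:,2]<180)
P=w[m]
img=np.zeros((560,560,3),np.uint8)
for x,y,z in P[np.argsort(P[:,2])]:
    col=cv2.applyColorMap(np.uint8([[np.clip(z*1.5,0,255)]]),cv2.COLORMAP_JET)[0,0].tolist()
    cv2.circle(img,(int(280-(y-c[1])*2),int(280-(x-c[0])*2)),2,col,-1)
for k in range(-100,101,50):
    cv2.putText(img,"%d"%(c[1]-k),(280+2*k,12),0,.4,(255,)*3);cv2.putText(img,"%d"%(c[0]-k),(0,280+2*k),0,.4,(255,)*3)
cv2.imwrite("pics/top.png",img)
E
```

```text
[597.12356361  67.2517186   46.78209444]
```

View pics/A.png

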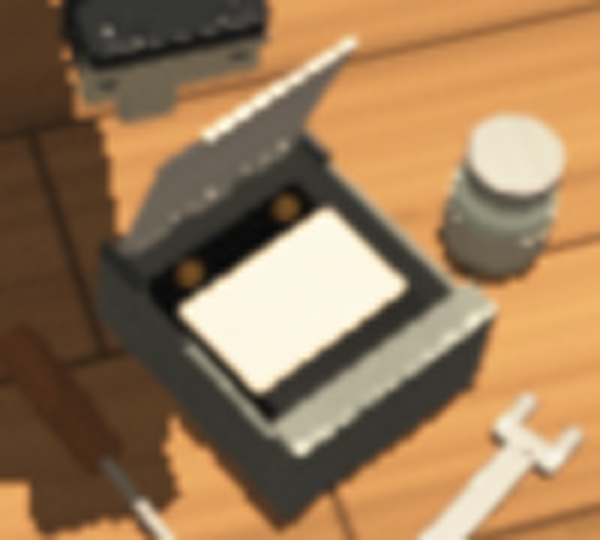

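View pics/B.png

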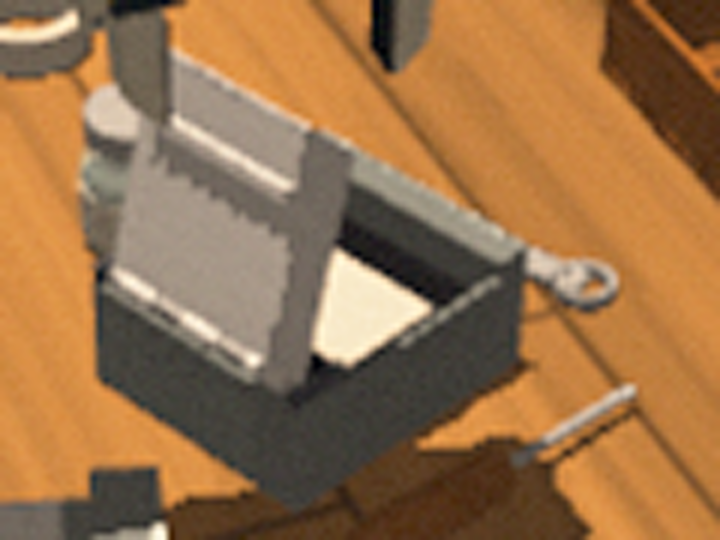

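View pics/top.png

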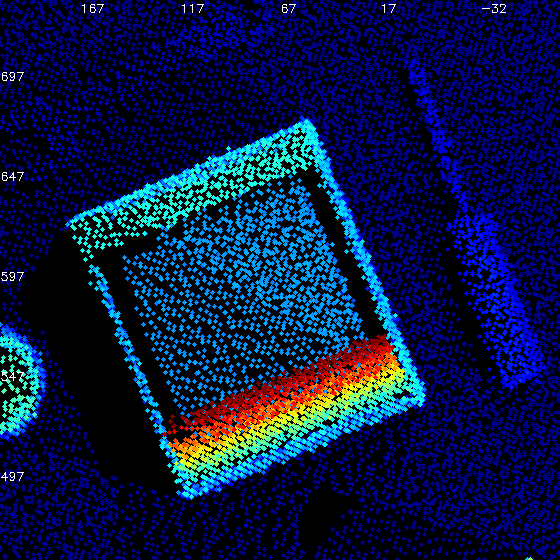

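The crops show the lid standing at the hinge side (towards the robot), the lip at the far side, and the ridge on the lid's outer face. The top-view map gives box corners at about (626,173), (677,52), (537,-5) and (489,113), so the yaw is about 22°. Next I fit the pose and the lid angle.

```bash
cat >> h.py <<'E'
def boxframe(P,c,yaw):
    u=np.array([np.cos(yaw),np.sin(yaw)]);v=np.array([-u[1],u[0]])
    q=P[:,:2]-c
    return np.c_[q@u,q@v,P[:,2]]
E
python3 - <<'E'
from h import *
for fs in (("scene",),("side",),("scene","side")):
    P=np.vstack([(lambda x:x["w"][x["d"]>0])(np.load("pics/%s0.npz"%n)) for n in fs])
    c0=np.array([582.,83]);B=boxframe(P,c0,.39)
    near=(abs(B[:,0])<88)&(abs(B[:,1])<78)
    m=near&(B[:,2]>12)&(B[:,2]<72)
    (c,s,a)=cv2.minAreaRect(P[m][:,:2].astype(np.float32)); 
    print(fs,np.round(c,1),np.round(s,1),round(a,2))
    B=boxframe(P,c0,.39)
    l=near&(B[:,2]>75)&(B[:,2]<190)&(B[:,0]<20)
    L=B[l]; k=np.polyfit(L[:,2],L[:,0],1); print("lid th",np.arctan2(1,k[0]),"x at z61.5",np.polyval(k,61.5),"ztop",np.percentile(L[:,2],[50,98,99.9]),L[:,1].min(),L[:,1].max())
    t=near&(B[:,0]>58)&(B[:,2]>55); print("lip z",np.median(B[t][:,2]))
E
```

```text
('scene',) [583.3  84.8] [149.9 134.5] 22.19
lid th 1.3258714851674458 x at z61.5 -64.80326619101481 ztop [131.748696   172.30775512 173.39229709] -58.33271788376981 62.35224356621764
lip z 66.3502924368072
('side',) [582.1  83.6] [156.  134.8] 22.94
lid th 1.3272502662598356 x at z61.5 -67.59719158777418 ztop [124.75984736 173.04538004 176.47273056] -59.695896885015316 61.83591399581739
lip z 69.14985508039112
('scene', 'side') [582.1  83.6] [156.  134.8] 22.94
lid th 1.324160266722857 x at z61.5 -67.22441470738471 ztop [125.92476055 172.92181776 176.41491291] -59.695896885015316 62.35224356621764
lip z 67.30996893227606
```

Request:
step_arm(
  deltas=[
    [0,0,0,0,0.094],
    [0,0,0,0,0.094],
    [0,0,0,0,0.094],
    [0,0,0,0,0.094],
    [0,0,0,0,0.094],
    [0,0,0,0,0.094],
    [0,0,0,0,0.094],
    [0,0,0,0,0.094],
  ],
)

```text
time: 0.9
tool_pos: [524.8, 0.0, 237.3]
tcp_rot: [-3.141, 0.001, 0.383]
contact_force: [-0.3, -0.8, 0.3]
grip_width: 32.3
finger_force: 0.0
```

Request:
step_arm(
  deltas=[
    [0,0,-0.056,0,0],
    [0,0,-0.056,0,0],
    [0,0,0,0.06,0],
    [0,0,0,0.06,0],
    [0,0,0,0.064,0],
    [0,0,0,0,0],
  ],
)

```text
time: 1.5
tool_pos: [500.8, 52.0, 142.0]
tcp_rot: [-3.138, 0.008, 0.39]
contact_force: [-0.3, -0.6, -0.2]
grip_width: 0.0
finger_force: 0.0
```

```bash
cat >> h.py <<'E'
C=np.array([582.5,84.]);YAW=.391
def tip():
    o=bot.get_obs();p=o["tool_pos"];b=boxframe(p[None],C,YAW)[0];f=o["contact_force"]
    fb=boxframe(f[None],0*C,YAW)[0]
    print("t%.2f box xy %.1f %.1f tipz %.1f"%(o["time"],b[0],b[1],b[2]-11),"rot",np.round(o["tcp_rot"],3),"F",np.round(fb,2),"w",round(o["grip_width"],1))
E
python3 - <<'E'
from h import *
tip()
im,d=bot.capture("side")
cv2.imwrite("pics/C.png",cv2.resize(im[85:225,205:345,::-1],None,fx=4,fy=4,interpolation=cv2.INTER_CUBIC))
P=cloud("side",d)[d>0];B=boxframe(P,C,YAW)
m=(B[:,0]>-130)&(B[:,0]<-60)&(abs(B[:,1])<40)&(B[:,2]>115)&(B[:,2]<170)&(B[:,0]<-66)
print(np.percentile(B[m],[1,50,99],axis=0).round(1))
E
```

```text
t1.50 box xy -87.7 1.5 tipz 131.0 rot [-3.138  0.008  0.39 ] F [-0.52 -0.45 -0.17] w 0.0
[[-98.8 -18.8 134.4]
 [-95.6  -5.5 155.2]
 [-75.7  18.9 169.6]]
```

View pics/C.png

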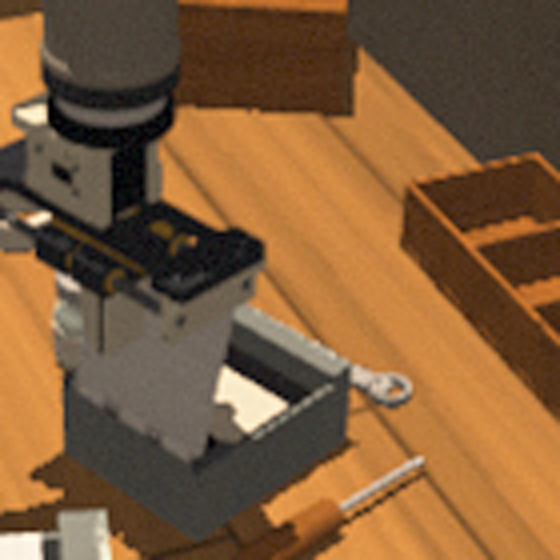

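The closed finger is behind the lid, centred in y, with its front face at about box x -78. Next I start the push.

Request:
step_arm(
  deltas=[
    [0,0.02,0,0,0],
    [0,0.02,0,-0.004,0],
    [0,0.01,0,0,0],
    [0,0.01,0,0.004,0],
    [0,0.01,0,0.003,0],
    [0,0.005,0,0.002,0],
    [0,0,0,0,0],
  ],
)

```text
time: 2.25
tool_pos: [538.6, 66.2, 143.0]
tcp_rot: [-3.141, 0.0, 0.39]
contact_force: [1.0, -0.5, -0.5]
grip_width: 0.5
finger_force: 0.0
```

```bash
cat >> h.py <<'E'
def lid(n="side"):
    im,d=bot.capture(n);B=boxframe(cloud(n,d)[d>0],C,YAW)
    L=B[(abs(B[:,1])>28)&(abs(B[:,1])<56)&(B[:,2]>73)&(B[:,2]<180)&(B[:,0]>-75)&(B[:,0]<60)]
    k=cv2.fitLine(L[:,[0,2]].astype(np.float32),cv2.DIST_HUBER,0,.01,.01).ravel()
    th=np.arctan2(k[1],k[0])%np.pi; print(n,"theta %.3f x@61.5 %.1f n%d ztop %.1f xmax %.1f"%(th,k[2]+(61.5-k[3])/np.tan(th),len(L),np.percentile(L[:,2],99),np.percentile(L[:,0],99)))
    return im,d,B
E
python3 -c "
from h import *
tip();lid();lid('scene')"
```

```text
t2.25 box xy -47.4 0.3 tipz 132.0 rot [-3.141  0.     0.39 ] F [ 0.73 -0.79 -0.53] w 0.5
side theta 1.063 x@61.5 -69.6 n511 ztop 157.8 xmax -14.1
scene theta 1.024 x@61.5 -74.0 n68 ztop 162.2 xmax -11.1
```

Request:
step_arm(
  deltas=[
    [0,0.014,0,0.012,0],
    [0,0.014,0,0.012,0],
    [0,0.011,0,0.01,0],
    [0,0.011,0,0.01,0],
    [0,0.009,0,0.012,0],
    [0,0.009,0,0.012,0],
    [0,0,0,0,0],
  ],
)

```text
time: 3.05
tool_pos: [570.0, 79.2, 108.1]
tcp_rot: [-3.141, 0.001, 0.39]
contact_force: [-0.2, -0.2, 0.3]
grip_width: 0.0
finger_force: 0.3
```

```bash
python3 -c "
from h import *
tip();lid();lid('scene')"
```

```text
t3.05 box xy -13.4 0.3 tipz 97.1 rot [-3.141e+00  1.000e-03  3.900e-01] F [-0.26 -0.11  0.3 ] w 0.0
side theta 0.497 x@61.5 -70.1 n526 ztop 179.4 xmax 31.0
scene theta 1.479 x@61.5 5.8 n314 ztop 179.8 xmax 34.2
```

Request:
step_arm(
  deltas=[
    [0,0.006,0,0.012,0],
    [0,0.005,0,0.012,0],
    [0,0.003,0,0.011,0],
    [0,0.002,0,0.011,0],
    [0,0.001,0,0.01,0],
    [0,0.001,0,0.006,0],
    [0,0,0,0,0],
  ],
)

```text
time: 3.85
tool_pos: [578.3, 82.4, 77.8]
tcp_rot: [3.142, 0.0, 0.39]
contact_force: [1.0, -0.5, 1.4]
grip_width: 0.6
finger_force: 0.7
```

```bash
python3 -c "
from h import *
tip()"
```

```text
t3.85 box xy -4.5 0.1 tipz 66.8 rot [3.142 0.    0.39 ] F [ 0.7  -0.81  1.37] w 0.6
```

Tip at z 66.8; press down in small steps.

Request:
step_arm(
  deltas=[
    [0,0,0,0.004,0],
    [0,0,0,0.003,0],
    [0,0,0,0,0],
    [0,0,0,0,0],
  ],
)

```text
time: 4.25
tool_pos: [578.2, 82.4, 74.8]
tcp_rot: [3.141, -0.0, 0.39]
contact_force: [0.9, 0.2, 1.4]
grip_width: 0.6
finger_force: 0.8
```

Request:
step_arm(
  deltas=[
    [0,0,0,0.002,0],
    [0,0,0,0,0],
    [0,0,0,0,0],
  ],
)

```text
time: 4.55
tool_pos: [578.3, 82.4, 73.9]
tcp_rot: [3.141, -0.0, 0.39]
contact_force: [-0.2, 0.6, 2.9]
grip_width: 0.6
finger_force: 1.7
```

```bash
python3 - <<'E'
from h import *
tip()
im,d=bot.capture("scene");B=boxframe(cloud("scene",d).reshape(-1,3),C,YAW).reshape(384,512,3)
cv2.imwrite("pics/D.png",cv2.resize(im[150:240,245:345,::-1],None,fx=6,fy=6,interpolation=cv2.INTER_CUBIC))
E
```

```text
t4.55 box xy -4.5 0.1 tipz 62.9 rot [ 3.141 -0.     0.39 ] F [0.09 0.64 2.92] w 0.6
```

View pics/D.png

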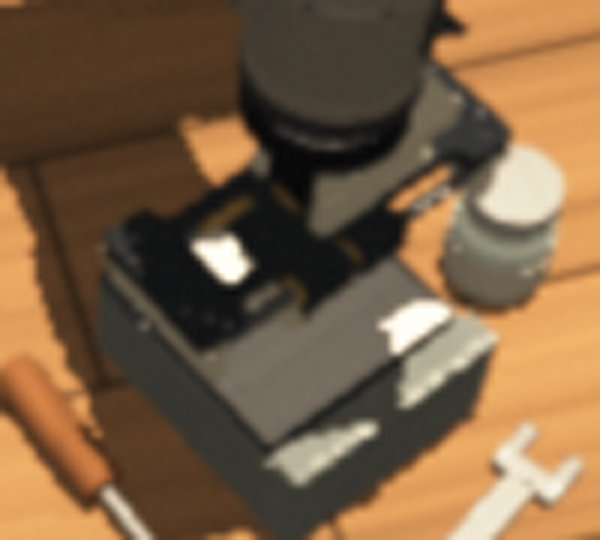

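The lid lies flat, with a dark gap still visible between its edge and the lip. I press a little harder, then push forward.

Request:
step_arm(
  deltas=[
    [0,0,0,0.001,0],
    [0,0,0,0,0],
    [0,0,0,0,0],
  ],
)

```text
time: 4.9
tool_pos: [578.3, 82.3, 73.6]
tcp_rot: [3.141, -0.0, 0.39]
contact_force: [0.0, 0.5, 5.2]
grip_width: 0.5
finger_force: 2.8
```

Request:
step_arm(
  deltas=[
    [0,0.004,0,0.001,0],
    [0,0.004,0,0,0],
    [0,0,0,0,0],
    [0,0,0,0,0],
  ],
)

```text
time: 5.3
tool_pos: [581.5, 83.7, 73.2]
tcp_rot: [3.141, 0.001, 0.39]
contact_force: [-2.9, -0.3, 8.8]
grip_width: 0.2
finger_force: 4.1
```

```bash
python3 -c "
from h import *
tip()"
```

```text
t5.30 box xy -1.1 0.1 tipz 62.2 rot [3.141e+00 1.000e-03 3.900e-01] F [-2.79  0.78  8.76] w 0.2
```

Request:
step_arm(
  deltas=[
    [0,0.004,0,-0.0005,0],
    [0,0.004,0,0,0],
    [0,0.004,0,0,0],
    [0,0.004,0,0,0],
    [0,0,0,0,0],
    [0,0,0,0,0],
  ],
)

```text
time: 5.9
tool_pos: [588.8, 86.7, 73.3]
tcp_rot: [-3.142, 0.001, 0.39]
contact_force: [-2.3, 0.5, 8.0]
grip_width: 0.9
finger_force: 3.7
```

```bash
python3 -c "
from h import *
tip()"
```

```text
t5.90 box xy 6.8 0.1 tipz 62.3 rot [-3.142e+00  1.000e-03  3.900e-01] F [-1.91  1.37  7.96] w 0.9
```

Request:
step_arm(
  deltas=[
    [0,0.004,0,0,0],
    [0,0.004,0,0,0],
    [0,0.004,0,0,0],
    [0,0.004,0,0,0],
    [0,0,0,0,0],
    [0,0,0,0,0],
  ],
)

```text
time: 6.5
tool_pos: [596.1, 89.8, 73.3]
tcp_rot: [-3.141, 0.001, 0.39]
contact_force: [-1.9, -0.7, 6.7]
grip_width: 0.4
finger_force: 3.7
```

```bash
python3 -c "
from h import *
tip()
im,d=bot.capture('scene')
cv2.imwrite('pics/E.png',cv2.resize(im[165:240,245:345,::-1],None,fx=6,fy=6,interpolation=cv2.INTER_CUBIC))"
```

```text
t6.50 box xy 14.8 0.2 tipz 62.3 rot [-3.141e+00  1.000e-03  3.900e-01] F [-2.01  0.08  6.66] w 0.4
```

View pics/E.png

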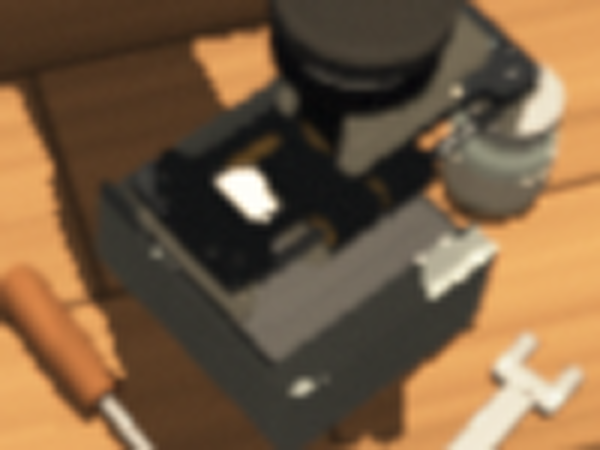

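The gap has closed, the lid's edge has reached the lip, and the box has not moved. I keep pushing.

Request:
step_arm(
  deltas=[
    [0,0.004,0,0,0],
    [0,0.004,0,0,0],
    [0,0.004,0,0,0],
    [0,0,0,0,0],
    [0,0,0,0,0],
  ],
)

```text
time: 7.05
tool_pos: [601.2, 91.8, 73.2]
tcp_rot: [-3.141, 0.003, 0.39]
contact_force: [-3.9, -1.0, 7.1]
grip_width: 0.4
finger_force: 3.8
```

Request:
step_arm(
  deltas=[
    [0,0.002,0,0,0],
    [0,0.002,0,0,0],
    [0,0,0,0,0],
    [0,0,0,0,0],
  ],
)

```text
time: 7.45
tool_pos: [602.1, 92.2, 72.9]
tcp_rot: [-3.141, 0.005, 0.39]
contact_force: [-7.1, -4.0, 8.8]
grip_width: -0.2
finger_force: 5.6
```

```bash
python3 -c "
from h import *
tip()"
```

```text
t7.45 box xy 21.3 0.1 tipz 61.9 rot [-3.141  0.005  0.39 ] F [-8.14 -1.01  8.79] w -0.2
```

Force rose sharply at box x 21.3, which is probably the home stop. I ease off, lift and inspect.

Request:
step_arm(
  deltas=[
    [0,-0.002,0,-0.002,0],
    [0,-0.002,0,-0.004,0],
    [0,-0.002,0,-0.02,0],
    [0,0,0,-0.08,0],
    [0,-0.06,0,-0.08,0],
    [0,-0.1,0,-0.05,0],
    [0,-0.1,0,0,0],
    [0,0,0,0,0],
  ],
)

```text
time: 8.25
tool_pos: [478.9, 43.7, 187.9]
tcp_rot: [-3.139, 0.007, 0.389]
contact_force: [0.5, -0.2, 0.1]
grip_width: -0.0
finger_force: 0.0
```

```bash
python3 - <<'E'
from h import *
tip()
a0=None
for n in("scene","side"):
    im,d=bot.capture(n);W=cloud(n,d);B=boxframe(W.reshape(-1,3),C,YAW).reshape(384,512,3)
    b=B[d>0]; m=(abs(b[:,0])<88)&(abs(b[:,1])<78)&(b[:,2]>12)&(b[:,2]<78)
    print(n,cv2.minAreaRect(W[d>0][m][:,:2].astype(np.float32)))
    # height profile along x
    q=b[(abs(b[:,1])<45)&(abs(b[:,0])<80)&(b[:,2]<90)]
    for x in range(-76,78,4):
        s=q[(q[:,0]>=x)&(q[:,0]<x+4)]
        if len(s): print(x,round(np.median(s[:,2]),1),end="; ")
    print()
    np.savez("pics/%s1.npz"%n,B=B,d=d,im=im)
s=np.load("pics/scene1.npz")["im"][155:245,245:345,::-1]; t=np.load("pics/side1.npz")["im"][145:225,205:305,::-1]
f=lambda i:cv2.resize(i[:80],None,fx=4,fy=6,interpolation=cv2.INTER_CUBIC)
cv2.imwrite("pics/F.png",np.hstack([f(s),f(t)]))
E
```

```text
t8.25 box xy -111.1 2.2 tipz 176.9 rot [-3.139  0.007  0.389] F [ 0.42 -0.41  0.1 ] w -0.0
scene ((582.2130126953125, 83.98565673828125), (152.8381805419922, 132.184326171875), 22.586395263671875)
-76 45.5; -72 40.8; -56 61.7; -52 63.5; -48 62.1; -44 61.1; -40 61.6; -36 62.0; -32 61.6; -28 61.5; -24 62.2; -20 62.2; -16 61.8; -12 62.1; -8 62.8; -4 61.6; 0 62.8; 4 62.3; 8 62.1; 12 62.9; 16 62.7; 20 62.7; 24 63.0; 28 63.9; 32 69.1; 36 68.8; 40 64.1; 44 64.0; 48 63.0; 52 64.7; 56 66.6; 60 66.6; 64 66.9; 68 67.0; 72 35.8; 76 -1.7; 
side ((580.7369995117188, 84.81206512451172), (156.77784729003906, 138.2828369140625), 22.883525848388672)
-76 32.1; -72 46.7; -60 48.5; -56 46.3; -52 61.1; -48 51.3; -44 63.0; -40 63.3; -36 63.5; -32 64.3; -28 64.1; -24 64.5; -20 64.4; -16 65.0; -12 64.6; -8 64.3; -4 64.8; 0 65.3; 4 65.5; 8 64.6; 12 66.0; 16 66.0; 20 65.6; 24 65.9; 28 66.3; 32 68.1; 36 71.1; 40 70.6; 44 67.4; 48 66.8; 52 67.7; 56 69.2; 60 69.6; 64 69.6; 68 69.0; 72 69.1; 76 67.7;
```

View pics/F.png

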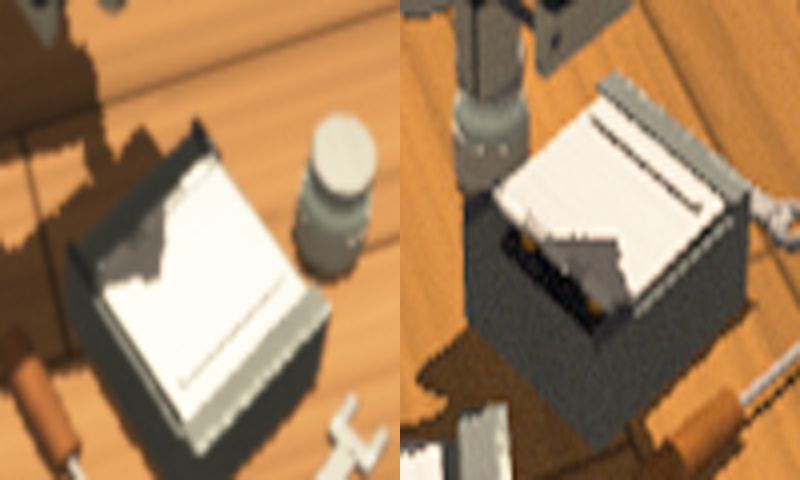

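The lid stays shut, tucked under the lip, and the box has not moved. I measure how far home it is from the ridge, the lip and the box walls.

```bash
python3 - <<'E'
import numpy as np
for n,z0 in(("scene",62.2),("side",65)):
    a=np.load("pics/%s1.npz"%n);b=a["B"][a["d"]>0]
    b=b[abs(b[:,1])<46]
    r=b[(b[:,0]>22)&(b[:,0]<50)]
    h=r[:,2]-np.interp(r[:,0],[22,50],[z0+.8,z0+1.6])
    k=r[h>3.2,0];print(n,"ridge",len(k),np.percentile(k,[2,10,50,90,98]).round(1))
    for x in np.arange(26,46,1):
        s=r[(r[:,0]>=x)&(r[:,0]<x+1),2]; print(int(x),np.percentile(s,[50,90]).round(1),end=" ")
    f=b[(b[:,2]>20)&(b[:,2]<55)];print("\nwalls back",f[f[:,0]<-70,0].size and np.median(f[f[:,0]<-70,0]),"front",f[f[:,0]>70,0].size and np.median(f[f[:,0]>70,0]))
    l=b[(b[:,0]<0)&(b[:,0]>-60)&(b[:,2]>58)&(b[:,2]<70)];print("lid back",np.percentile(l[:,0],[0.5,2]).round(1))
E
```

```text
scene ridge 69 [27.5 33.4 36.9 39.7 40.4]
26 [62.6 63.5] 27 [63.7 66.6] 28 [63.4 65.5] 29 [63.9 64.8] 30 [64.5 65.5] Traceback (most recent call last):
  File "<stdin>", line 9, in <module>
    return _quantile_unchecked(
        a, q, axis, out, overwrite_input, method, keepdims, weights)
    return _ureduce(a,
                    func=_quantile_ureduce_func,
    ...<5 lines>...
                    overwrite_input=overwrite_input,
                    method=method)
    r = func(a, **kwargs)
    result = _quantile(arr,
                       quantiles=q,
    ...<2 lines>...
                       out=out,
                       weights=wgt)
    slices_having_nans = np.isnan(arr[-1, ...])
                                  ~~~^^^^^^^^^
IndexError: index -1 is out of bounds for axis 0 with size 0
```

The ridge's top is centred at box x 36.9, against 37 expected when fully home. A hard stop was felt there, and the box centre is unchanged. I hand the job in.

```bash
python3 -c "
from h import *
tip();print(bot.close_job())"
```

```text
t8.35 box xy -104.9 0.3 tipz 178.1 rot [ 3.141e+00 -1.000e-03  3.890e-01] F [ 1.3   0.53 -0.11] w 0.2
the job is handed in; nothing more can be done
None
```

The lid is folded flat, slid home under the lip and stayed shut when released; the box and the other things were left where they stood, and the job is handed in (verdict not shown).

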